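# Open the tool chest's dial lock and hold up its shackle

## Robot

A 6-joint arm with a two-finger parallel gripper is mounted at the origin on the work surface. World frame = base frame: x ahead of the robot, y to its left, z up, the work surface at z = 0. Lengths are in m, angles in rad, forces in N, time in s.
With the tool pointing down it reaches from about 0.375 to 0.975 m from the base axis. Payload 3.8 kg.
Tool frame: the origin (TCP) lies on the centre line of the jaws, within the pads' length; the fingertips stand 14 mm ahead of it and the grasp point (between the pads) lies 5 mm behind it; z points along the fingers, y is the line along which they close (so a half turn about z gives the same grasp; the last joint's range is limited). The gripper opens to 85 mm and grips with 20 to 120 N. Pads are 22 mm wide; open, the fingers measure 114 mm over their backs; the gripper's body (76 mm by 85 mm) begins 54 mm behind the grasp point. The pads swing forward as they close: fully open they stand 13 mm farther back than shut.
Start: joints at [-1.382, 0.264, 1.604, -0, 1.274, -0.037], TCP at [0.151, -0.658, 0.245] pointing down, gripper open.
Joint ranges: [-2.63, 2.63], [-0.94, 2.18], [0.31, 2.57], [-1.31, 4.45], [0, 2.66], [-2.55, 2.55]. Speed limits (rad/s): [2.57, 2.57, 3.14, 3.14, 3.14, 3.14].

## Interface

Orientations are given as a rotation vector (axis times angle).
In Python, from workcell import bot, eyes, spot_in gives the robot as it stands.
- The arm moves only by the tool carry_out, never from a script. Its argument "series" is text: rows parted by semicolons, each of 4 numbers parted by spaces: the shift along the world's x, y, z in m, then the turn about the world's z in degrees. In form: tx ty tz roll; .... A call has 1 to 20 rows; each row shifts and turns the commanded pose from where the row before left it; what a row does not reach is not made up. A row lasts 1/8 s, in which the tool goes at most 62.5 mm and 10.7 degrees, less where a joint would pass 70% of its speed; a pose out of reach is approached as far as the arm can. A call is refused whole if a number of a shift passes 0.0625 or a number of a turn 10.7, either way. A call with a gripper value outside its range is refused whole. "jaw" is the gripper command: -1 is shut, 1 is fully open, values between are in proportion, set as the call begins (left out, the last holds). The fingers move at their own pace and stop on an object; "grip_force" is the grip in N (left out, the last holds). Time passes only in rows, so rows that do not move let the fingers close. It gives the time, the measured TCP pose, the force, the opening and the grip force at its end, in the units of the state.
- bot.read_state(): the state, without advancing time (a new reading comes with each control period).
- eyes.read_camera(name): name is "scene" or "top"; returns (picture, depth): 400x640x3 uint8, blue, green, red; 400x640 float32, m along the optical axis (not along the pixel's ray), 0 where there is no reading.
- eyes.get_calibration(name): a dict with "K" (3x3 intrinsics, pixels), "position" and "rotation" of the camera in the world. Camera axes: x right, y down, z forward; pixel columns grow to the right and rows downward; lengths in m; the calibration is good to about 2 mm. A picture is of the moment at which its call begins. get_calibration takes no time and is no camera call.
- bot.finish_job(): hands the job in; it is judged then, once.
Trained networks look in the newest picture that a camera, given by its name, has taken for a name from the list of things; names that differ only in an ending like _2 or _b are one class to them, and where a whole thing is asked for, a point or a joint stands for the part that bears it (a point fixed in the world has none). Each returns a list of dicts, best first, with "score" (0 to 1); they miss things now and then, are a little off and sometimes report something else, mostly with a low value. They report only what shows in the picture. A call takes as long as a camera call. They do not tell look-alikes from the thing itself.
- spot_in(camera, target): "rect" ([centre column, centre row, width, height] in pixels, round what is visible of it).
The state is a dict: "time": time; "q": joint angles; "joint_vel": joint speeds; "joint_torque": joint torques, N m; "tool_pos": TCP position; "tcp_rot": TCP orientation; "wrist_force": force on the tool from outside, world axes, zero at the start; "torque": the same for the moment, N m; "width": opening from 0.0 (shut) to 1.0 (fully open); "grip_force": force on a finger pad.
Only numpy, scipy, OpenCV 4.12 (cv2) and the standard library are available. Lean on these libraries where they do the work, as an engineer would, in place of code of your own. Each camera call takes 0.05 s, during which the arm holds its last target. There are 200 camera calls.

## Task

Slide the loose metal collar down over the lock's spindle until it sits fully home on the dial with its slots over the cross-bar, and use it to turn the dial, feeling the clicks, until the dial's notch stands right over the shackle's tongue. Leave the collar there, pull the U-shaped shackle straight up out of the lock without forcing it, and finish while still holding it upright in the gripper, a hand's breadth above where it sat. Leave the cork things lying around undisturbed.

Things in the scene. Friction and masses are not known exactly. Their poses are not given: they have to be found in the camera images.
- chest: Fixed low plywood tool chest, 186 x 246 mm, lid top 60 mm high. Origin: centre of its underside. x is its short side, y its long side. On the lid, at x = 0: the dial lock (axis at y = -30 mm) and the shackle (middle at y = +37 mm), whose legs stand in 10 mm holes, 14 mm deep, in a steel block 36 x 68 x 14 mm.
- dial (a joint): Dial angle about its upright axis, + = counter-clockwise from above, range -1 to 1.8 rad; starts at 0.5 to 1.4. At 0 the rim's notch is over the shackle's tongue (chest's +y side); the tongue passes within about 0.12 rad. Clicks into a rest every 0.314 rad (0 is one), 0.06 N m per click; stays where left. Steel disc 76 mm across, 8 mm thick, upper face 92 mm above the bench.
- seat (a point): Centre of the dial's upper face, foot of the spindle; the collar's origin comes here when home. Turns with the dial; x runs along the cross-bar (the chest's x axis at dial = 0), z up. Spindle: 16 mm diameter, 44 mm above this point, last 7 mm tapered to 9 mm. Cross-bar on the dial through the spindle's foot: 40 mm long, 12 wide, 8 high.
- notch (a point): The notch in the dial's rim, on the level of its upper face, 33 mm from the axis, on the y axis of seat. The notch reaches in to 23.5 mm from the axis and is about 15 mm wide at its inner end, wider outwards.
- collar: Plain aluminium ring loose on the bench beside the chest, slots down: 46 mm outside, 19 mm bore, 34 mm high, about 120 g. Origin: centre of its underside, z up. Across its underside along its x axis runs a slot 19 mm wide, 10 mm high that straddles the cross-bar (play about 0.17 rad either way); two black marks on top show its direction. Half a turn makes no difference.
- shackle: Loose steel U bar, 8 mm round, legs down in the lock: legs 42 mm apart along its y axis, 68 mm high, about 100 g. Origin: midway between the feet, on the lid. A tongue 7 mm wide, 6 mm thick sticks out from the leg at y = -21 mm to y = -38 mm, 16 to 22 mm above the feet, 2 mm below the dial's rim. Axes start parallel to the chest's.
- shackle_bar (a point): Middle of the shackle's top crossbar (centre of the 8 mm bar), 64 mm above its feet; the bar runs along the shackle's y axis, free length between the legs 34 mm. Can be pinched from above across it, along x.
- stopper: Loose cork stopper, 52 mm across, 40 mm high, on the bench beside the collar; leave alone. Origin: centre of underside.
- pot: Loose cork cup, 96 mm across, 100 mm high, on the bench; leave alone. Origin: centre of underside.
- offcut: Loose cork block, 120 x 70 x 22 mm, on the bench; leave alone. Origin: centre of underside.
There are look-alikes about, which are no part of the job. There is more than one size of the collar; the job needs the middle-sized.

How it is judged:
On the way, in this order (a step that is already met when the one before it is completed fails the run):
1. the collar sits home over the spindle on the dial (horizontal distance between collar and seat below 0.004 m and z of collar in the frame of seat below 0.004 m and angle between collar's own z axis and vertical below 0.12 rad), for 0.2 s.
2. with the collar home, the dial is turned until its notch is over the tongue (all of step 1 and value of joint dial between -0.12 and 0.12 rad and z of shackle in the frame of chest below 0.066 m), for 0.2 s.
3. the shackle is drawn out of its holes (z of shackle in the frame of chest above 0.085 m), for 0.1 s.
At the end, for the whole second after the job is handed in: The gripper still holds the shackle, still and upright within 0.35 rad, its feet at least 55 mm above the lid they stood on, nothing else touching it; the collar is home on the dial (within 4 mm, upright) and the dial still within 0.2 rad of 0 (all of step 1 and value of joint dial between -0.2 and 0.2 rad and z of shackle in the frame of chest above 0.115 m and angle between shackle's own z axis and vertical below 0.35 rad and contact force between shackle and the fingers above 1 N and contact force between shackle and chest below 0.1 N and contact force between shackle and collar below 0.1 N and linear speed of shackle below 0.03 m/s); the arm keeps its last pose, push and grip.
It fails at once if the shackle is forced against the lock (over 40 N) (contact force between shackle and chest above 40 N).
It fails at once if the stopper is disturbed (moved over 25 mm) (distance of stopper from where it was at the start of the episode above 0.025 m).
It fails at once if the pot is disturbed (moved over 25 mm) (distance of pot from where it was at the start of the episode above 0.025 m).
It fails at once if the offcut is disturbed (moved over 25 mm) (distance of offcut from where it was at the start of the episode above 0.025 m).
It also fails if it takes over 58 s, if anything falls off the work surface, if the arm or the gripper's body presses on something with over 40 N, if the wrist force passes 120 N, or if a joint passes its speed limit or range.

## Working session

There is one attempt and no reset: what is moved stays moved. The work goes in short steps, Python scripts to look and compute and a tool call to move; the robot and the scene stay as the last step left them, time stands still between calls to the robot, and variables do not carry over. Pictures are saved under pics/ and viewed, at most 10 in all, crops included, and the job is handed in when it is done.

Besides the shell and the picture viewer there is one more tool, called after "Call:" by a JSON object that holds its "method" and its "body", one argument or row to a line. carry_out: Moves the arm, as the interface text tells. Its arguments: {"type":"object","properties":{"series":{"type":"string"},"jaw":{"type":"number"},"grip_force":{"type":"number"}},"required":["series"]}

```bash
mkdir -p pics
cat > h.py <<'E'
import numpy as np, cv2
from workcell import bot, eyes, spot_in
def cloud(name):
    im,d=eyes.read_camera(name); c=eyes.get_calibration(name)
    K=np.array(c["K"]);R=np.array(c["rotation"]);p=np.array(c["position"])
    v,u=np.mgrid[:d.shape[0],:d.shape[1]]
    P=np.stack([(u-K[0,2])/K[0,0]*d,(v-K[1,2])/K[1,1]*d,d],-1)@R.T+p
    P[d==0]=np.nan
    return im,d,P
E
python3 - <<'E'
from h import *
for n in("scene","top"):
    im,d,P=cloud(n); cv2.imwrite(f"pics/{n}0.png",im); np.savez(f"{n}0.npz",im=im,P=P)
    c=eyes.get_calibration(n); print(n,c)
    for t in("collar","dial","shackle","stopper","pot","offcut","chest"):
        for r in spot_in(n,t)[:4]:
            x,y,w,h=r["rect"]; print(n,t,np.round(r["rect"],0),round(r["score"],2),np.round(P[int(y),int(x)],3))
print(bot.read_state())
E
```

```text
Traceback (most recent call last):
  File "h.py", line 7, in cloud
    P=np.stack([(u-K[0,2])/K[0,0]*d,(v-K[1,2])/K[1,1]*d,d],-1)@R.T+p
      ~~~~~~~~~~~~~~~~~~~~~~~~~~~~~~~~~~~~~~~~~~~~~~~~~~~~~~~~~~~~^~
ValueError: operands could not be broadcast together with shapes (400,640) (3,)
```

```bash
sed -i 's/R=np.array(c\["rotation"\])/R=cv2.Rodrigues(np.array(c["rotation"],float))[0]/' h.py
python3 - <<'E'
from h import *
for n in("scene","top"):
    im,d,P=cloud(n); cv2.imwrite(f"pics/{n}0.png",im); np.savez(f"{n}0.npz",im=im,P=P)
    c=eyes.get_calibration(n); print(n,c)
    for t in("collar","dial","shackle","stopper","pot","offcut","chest"):
        for r in spot_in(n,t)[:4]:
            x,y,w,h=r["rect"]; print(n,t,np.round(r["rect"],0),round(r["score"],2),np.round(P[int(y),int(x)],3))
print(bot.read_state())
E
```

```text
scene {'K': array([[383.03148671,   0.        , 318.68579805],
       [  0.        , 383.03148671, 197.51757413],
       [  0.        ,   0.        ,   1.        ]]), 'position': array([1.24762308, 0.24112373, 0.65310691]), 'rotation': array([-1.48498895, -1.95685656,  0.91332414])}
scene collar [234. 199.  23.  31.] 0.93 [ 0.606 -0.152  0.048]
scene collar [197. 199.  18.  25.] 0.73 [ 0.621 -0.251  0.034]
scene collar [177. 217.   7.  16.] 0.67 [ 0.68  -0.272  0.023]
scene dial [314. 198.  36.  30.] 0.68 [0.61  0.052 0.1  ]
scene shackle [343. 203.  24.  20.] 0.59 [0.568 0.111 0.061]
scene shackle [457. 209.  42.  53.] 0.49 [0.545 0.366 0.087]
scene stopper [208. 161.  21.  19.] 0.66 [ 0.464 -0.3    0.04 ]
scene stopper [314. 195.  32.  29.] 0.43 [0.609 0.054 0.108]
scene pot [457. 208.  47.  54.] 0.64 [0.546 0.368 0.088]
scene pot [198. 200.  17.  26.] 0.31 [ 0.618 -0.248  0.029]
scene offcut [447. 292.  41.  60.] 0.68 [0.732 0.364 0.022]
scene chest [325. 223. 124.  98.] 0.83 [0.646 0.088 0.061]
scene chest [341. 204.  27.  22.] 0.16 [0.567 0.109 0.06 ]
top {'K': array([[377.78109
[... 781 characters left out ...]

{'time': 0.85, 'q': array([-1.38190201e+00,  2.63875922e-01,  1.60398010e+00,  2.97128244e-05,
        1.27367083e+00, -3.69238854e-02]), 'joint_vel': array([ 1.20292518e-05, -1.17982984e-03, -3.16203515e-04,  6.72572100e-04,
        2.82457173e-04, -9.95229704e-04]), 'joint_torque': array([-1.28650470e-03, -5.15025401e+01, -3.67721593e+01,  1.52251971e-05,
        5.87749637e-04, -5.42555568e-06]), 'tool_pos': array([ 0.15112968, -0.65787934,  0.24530673]), 'tcp_rot': array([3.12152716e+00, 3.53940488e-01, 5.23447080e-05]), 'wrist_force': array([ 0.12958084, -0.43775516, -0.14988043]), 'torque': array([ 0.01633231, -0.07082148, -0.03437077]), 'grip_force': 0.0, 'width': 1.0008140968127957}
```

View pics/top0.png

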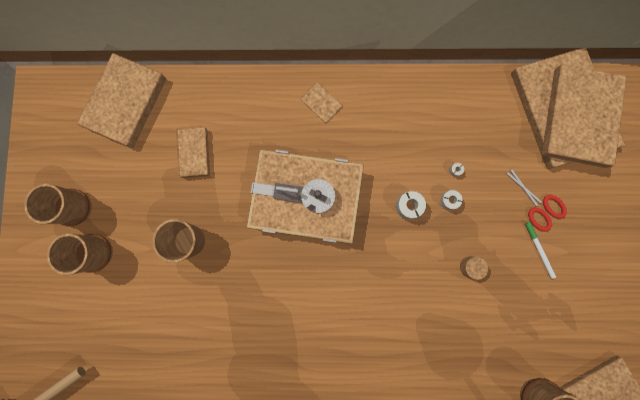

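View pics/scene0.png

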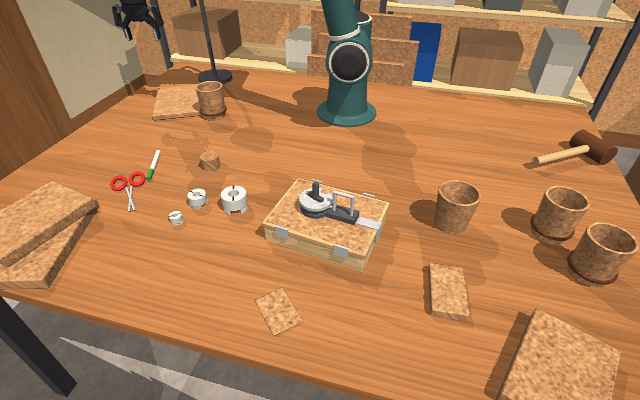

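Run:
```python
from h import *
a=np.load("top0.npz");im,P=a["im"],a["P"]
b=np.load("scene0.npz")
r=cv2.resize
c1=r(im[180:222,430:474],(400,380),interpolation=3)
c2=r(im[160:230,240:345],(400,267),interpolation=3)
c3=r(b["im"][165:245,265:390],(400,267),interpolation=3)
c4=r(b["im"][180:232,160:255],(400,219),interpolation=3)
A=np.vstack([c1,c4]);B=np.vstack([c2,c3]);h=max(len(A),len(B))
pad=lambda x:np.vstack([x,np.zeros((h-len(x),400,3),np.uint8)])
cv2.imwrite("pics/c0.png",np.hstack([pad(A),pad(B)])[:600])
for nm,Q in(("top",P),("scene",b["P"])):
    Q=Q.reshape(-1,3)
    f=lambda x0,x1,y0,y1,z0,z1:Q[(Q[:,0]>x0)&(Q[:,0]<x1)&(Q[:,1]>y0)&(Q[:,1]<y1)&(Q[:,2]>z0)&(Q[:,2]<z1)]
    q=f(.45,.75,-.1,.25,.053,.066);print(nm,"lid",cv2.minAreaRect((q[:,:2]*1000).astype(np.float32)),np.median(q[:,2]))
    q=f(.5,.7,-.1,.25,.084,.097);print("dial z",len(q),cv2.minAreaRect((q[:,:2]*1000).astype(np.float32)),np.median(q[:,2]))
    q=f(.5,.7,-.1,.25,.105,.15);print("high",np.round(q[:60],3).tolist())
    for y0,y1,x0,x1 in((-.215,-.13,.55,.66),(-.30,-.22,.56,.64),(-.3,-.25,.65,.72)):
        q=f(x0,x1,y0,y1,.01,.07);z=np.percentile(q[:,2],90);t=q[q[:,2]>z-.005]
        print("ring",z,len(t),cv2.minEnclosingCircle((t[:,:2]*1000).astype(np.float32)),cv2.fitEllipse(cv2.convexHull((t[:,:2]*1000).astype(np.float32))))
```

```text
top lid ((606.818115234375, 85.81595611572266), (249.35543823242188, 190.92709350585938), 81.66852569580078) 0.06039177815368091
dial z 742 ((613.653564453125, 72.47975158691406), (118.27220916748047, 71.80764770507812), 60.840110778808594) 0.09191923825876097
high [[0.618, 0.141, 0.128], [0.616, 0.143, 0.128], [0.616, 0.141, 0.126], [0.616, 0.139, 0.126], [0.616, 0.136, 0.13], [0.616, 0.135, 0.128], [0.616, 0.133, 0.126], [0.616, 0.13, 0.128], [0.616, 0.128, 0.128], [0.617, 0.126, 0.125], [0.614, 0.143, 0.127], [0.614, 0.141, 0.128], [0.614, 0.139, 0.13], [0.614, 0.137, 0.127], [0.614, 0.135, 0.127], [0.614, 0.132, 0.128], [0.614, 0.13, 0.128], [0.614, 0.128, 0.128], [0.614, 0.126, 0.125], [0.614, 0.124, 0.126], [0.614, 0.121, 0.13], [0.614, 0.119, 0.128], [0.614, 0.118, 0.126], [0.614, 0.116, 0.125], [0.614, 0.113, 0.125], [0.612, 0.143, 0.125], [0.612, 0.141, 0.126], [0.612, 0.139, 0.125], [0.612, 0.137, 0.126], [0.612, 0.134, 0.129], [0.612, 0.132, 0.128], [0.612, 0.13, 0.128], [0.612, 0.128, 0.128], [0.612, 0.126, 0.129], [0.612, 0.124, 0.129], [0.612, 0.122, 0.129], [0.612, 0.1
[... 2623 characters left out ...]
.12], [0.608, 0.059, 0.12], [0.607, 0.061, 0.119], [0.605, 0.062, 0.118], [0.607, 0.099, 0.128], [0.606, 0.049, 0.113]]
ring 0.048522689915060126 296 ((587.7489624023438, -162.8236083984375), 32.96953582763672) ((588.4635620117188, -163.56517028808594), (61.912017822265625, 65.39508056640625), 129.449462890625)
ring 0.034923882374897006 163 ((602.68310546875, -261.70660400390625), 25.153804779052734) ((603.8782348632812, -260.79913330078125), (44.5798454284668, 49.675575256347656), 133.28062438964844)
ring 0.023639717902800738 93 ((676.7940673828125, -278.98590087890625), 16.085081100463867) ((677.1149291992188, -279.2419738769531), (29.01633071899414, 31.43938636779785), 104.04985809326172)
```

View pics/c0.png

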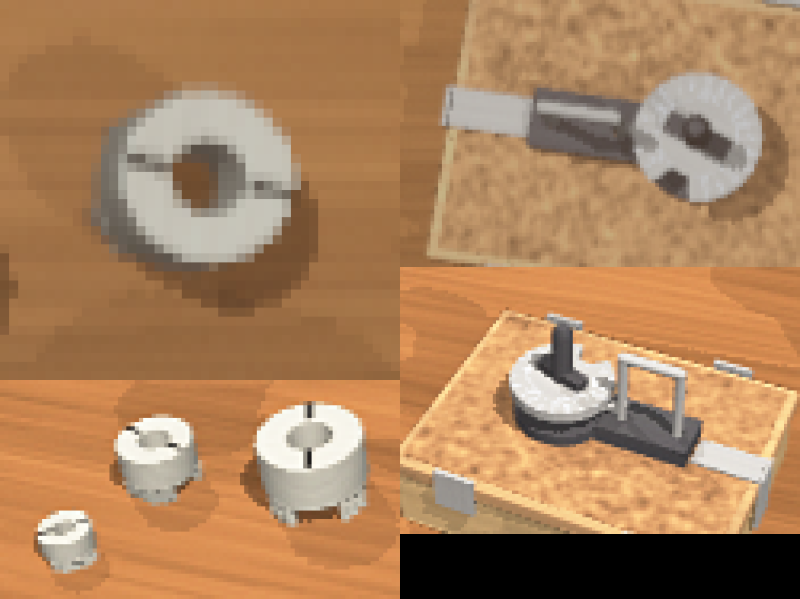

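Run:
```python
from h import *
for nm in("top","scene"):
    a=np.load(nm+"0.npz");im,P=a["im"],a["P"];g=im.max(2).astype(int);s=(im.max(2).astype(int)-im.min(2))
    d=lambda c,r0,r1:(lambda R:(R>r0)&(R<r1))(np.hypot(P[...,0]-c[0],P[...,1]-c[1]))
    def pca(m,l):
        q=P[m][:,:2];w,v=np.linalg.eigh(np.cov(q.T));k=v[:,1];print(nm,l,len(q),np.round(q.mean(0),4),"ang",round(np.degrees(np.arctan2(k[1],k[0]))%180,1),np.round(np.sqrt(w)*1000,1))
    c=(.6024,.0561)
    z=P[...,2]
    pca(d(c,0,.023)&(z>.088)&(z<.107)&(g<110),"bar")
    pca(d(c,0,.01)&(z>.131),"spindle top")
    m=d(c,.022,.037)&((z<.088)|(g<100));q=P[m]
    an=np.degrees(np.arctan2(q[:,1]-c[1],q[:,0]-c[0]));print("notchcand",np.histogram(an,bins=np.arange(-180,181,15)))
    c=(.602,-.2615);m=d(c,.010,.0225)&(z>.031)
    for t in(90,110,130): pca(m&(g<t),"marks%d"%t)
```

```text
top bar 54 [0.6004 0.0515] ang 62.3 [ 3.6 13.2]
top spindle top 32 [0.6015 0.0544] ang 47.6 [3.2 3.9]
notchcand (array([ 3,  1,  0,  0,  0,  0,  0,  0,  0,  0,  0,  0,  0,  0,  0,  0,  0,
        1,  0,  2,  3, 23, 25, 15]), array([-180, -165, -150, -135, -120, -105,  -90,  -75,  -60,  -45,  -30,
        -15,    0,   15,   30,   45,   60,   75,   90,  105,  120,  135,
        150,  165,  180]))
top marks90 0 [nan nan] ang nan [nan nan]
top marks110 3 [ 0.6048 -0.2538] ang 78.0 [ 0.  18.8]
top marks130 9 [ 0.5996 -0.2569] ang 88.5 [ 7.9 16.2]
scene bar 77 [0.6063 0.0565] ang 66.6 [ 3.6 11.9]
scene spindle top 24 [0.6046 0.0556] ang 99.0 [2.6 3.8]
notchcand (array([ 0,  0,  0,  0,  0,  0,  1,  6, 12, 21, 25, 28, 32, 30, 30, 26, 15,
       10,  1,  1,  0,  0,  0,  1]), array([-180, -165, -150, -135, -120, -105,  -90,  -75,  -60,  -45,  -30,
        -15,    0,   15,   30,   45,   60,   75,   90,  105,  120,  135,
        150,  165,  180]))
scene marks90 4 [ 0.6013 -0.2631] ang 83.1 [ 0.7 17.3]
scene marks110 4 [ 0.6013 -0.2631] ang 83.1 [ 0.7 17.3]
scene marks130 5 [ 0.6011 -0.2651] ang 83.3 [ 0.6 15.7]
  avg = a.mean(axis, **keepdims_kw)
  ret = um.true_divide(
<stdin>:6: RuntimeWarning: Degrees of freedom <= 0 for slice
  c *= np.true_divide(1, fact)
  c *= np.true_divide(1, fact)
<stdin>:6: RuntimeWarning: Mean of empty slice.
```

Call:
{"method": "carry_out", "body": {
  "series": "0.0376 0.033 0 10.7; 0.0376 0.033 0 10.7; 0.0376 0.033 0 10.7; 0.0376 0.033 0 10.7; 0.0376 0.033 0 10.7; 0.0376 0.033 0 10.7; 0.0376 0.033 0 10.7; 0.0376 0.033 0 10.7; 0.0376 0.033 0 10.7; 0.0376 0.033 0 10.7; 0.0376 0.033 0 10.7; 0.0374 0.0336 0 10.7; 0 0 -0.03 5.6; 0 0 -0.04 0; 0 0 -0.04 0; 0 0 -0.02 0; 0 0 0 0",
  "jaw": 1
}}

```text
time: 2.98
tool_pos: [0.601, -0.2608, 0.1135]
tcp_rot: [-0.893, -3.008, -0.001]
wrist_force: [-0.5, 0.3, -0.0]
width: 1.006
grip_force: 0.0
```

Call:
{"method": "carry_out", "body": {
  "series": "0.001 0 -0.03 0; 0 0 -0.03 0; 0 0 -0.02 0; 0 0 -0.011 0; 0 0 0 0; 0 0 0 0"
}}

```text
time: 3.72
tool_pos: [0.6041, -0.2617, 0.0256]
tcp_rot: [0.893, 3.01, -0.001]
wrist_force: [0.1, -0.1, -0.2]
width: 0.999
grip_force: 0.0
```

Call:
{"method": "carry_out", "body": {
  "series": "0 0 0 0; 0 0 0 0; 0 0 0 0; 0 0 0 0; 0 0 0 0; 0 0 0 0; 0 0 0 0; 0 0 0 0",
  "jaw": -1,
  "grip_force": 40
}}

```text
time: 4.72
tool_pos: [0.6037, -0.2616, 0.0253]
tcp_rot: [0.894, 3.01, -0.0]
wrist_force: [-0.5, 0.0, 5.9]
width: 0.529
grip_force: 41.4
```

Call:
{"method": "carry_out", "body": {
  "series": "0 0 0.03 0; 0 0 0.05 0; 0 0 0.05 0; 0 0 0.045 0; 0 0.05 0 -4; 0 0.05 0 -4; 0 0.05 0 -4; 0 0.05 0 -4; 0 0.05 0 0; 0 0.04 0 0; -0.001 0.027 0 0; 0 0 0 0; 0 0 0 0"
}}

```text
time: 6.35
tool_pos: [0.6017, 0.0553, 0.1987]
tcp_rot: [-1.304, -2.858, 0.002]
wrist_force: [-0.6, -0.1, -0.8]
width: 0.524
grip_force: 41.3
```

Run:
```python
from h import *
o=[]
for n in("top","scene"):
    im,d,P=cloud(n); np.savez(n+"1.npz",im=im,P=P)
    o.append(cv2.resize(im[150:240,260:370] if n=="top" else im[110:240,255:385],(400,400),interpolation=3))
    q=P.reshape(-1,3);q=q[(abs(q[:,0]-.603)<.03)&(abs(q[:,1]-.055)<.03)]
    print(n,np.histogram(q[:,2],np.arange(.08,.3,.01)))
cv2.imwrite("pics/c1.png",np.hstack(o)); s=bot.read_state();print(s["tool_pos"],s["q"][5],s["wrist_force"])
```

```text
top (array([ 15, 109,   0,   0,   0,   0,   0,   0,   0,   1,   2,   0,   0,
         0,   0,   0,   0,   1,   0,   0,   0]), array([0.08, 0.09, 0.1 , 0.11, 0.12, 0.13, 0.14, 0.15, 0.16, 0.17, 0.18,
       0.19, 0.2 , 0.21, 0.22, 0.23, 0.24, 0.25, 0.26, 0.27, 0.28, 0.29]))
scene (array([ 23, 351,  35,  26,  24,  27,   0,   0,   0,  37,  46,  81, 171,
        74,  40,  38,  26,  67,  58,  70,  81]), array([0.08, 0.09, 0.1 , 0.11, 0.12, 0.13, 0.14, 0.15, 0.16, 0.17, 0.18,
       0.19, 0.2 , 0.21, 0.22, 0.23, 0.24, 0.25, 0.26, 0.27, 0.28, 0.29]))
[0.60200743 0.0546788  0.19895079] -0.6636655842063698 [ 1.58347362  0.13917137 -1.59879677]
```

View pics/c1.png

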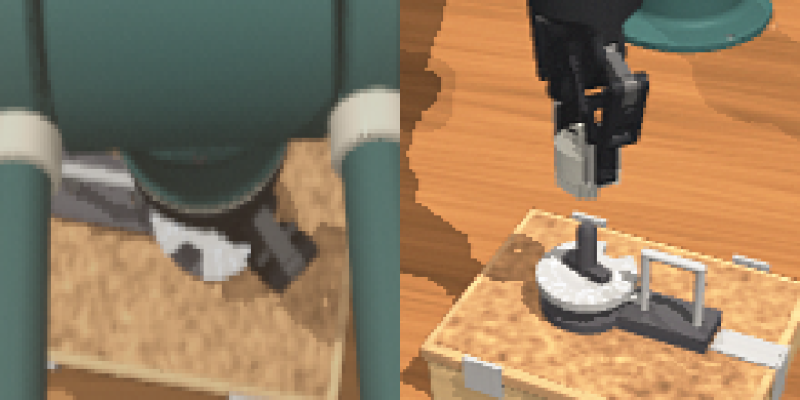

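Run:
```python
from h import *
from scipy.optimize import least_squares as L
def fit(q,r):
    f=lambda p:np.hypot(q[:,0]-p[0],q[:,1]-p[1])-r
    s=L(f,q.mean(0)[:2]-[.01,0],loss="soft_l1",f_scale=.001);return len(q),np.round(s.x,4),np.std(f(s.x)).round(4)
a=np.load("scene1.npz");im,P=a["im"],a["P"];z=P[...,2]
n=(abs(P[...,0]-.603)<.035)&(abs(P[...,1]-.055)<.035)
print("spindle",fit(P[n&(z>.105)&(z<.128)&(np.hypot(P[...,0]-.603,P[...,1]-.055)<.014)],.008))
m=n&(z>.165)&(z<.215)&(im.min(2)>95);print("collar",fit(P[m],.023),np.percentile(z[m],[2,98]))
b=np.load("scene0.npz");P0,im0=b["P"],b["im"];z0=P0[...,2]
m=(np.hypot(P0[...,0]-.602,P0[...,1]+.2613)<.035)&(z0>.012)&(z0<.03)&(im0.min(2)>80);print("collar0",fit(P0[m],.023))
```

```text
spindle (57, array([0.6014, 0.0547]), np.float64(0.001))
collar (259, array([0.6018, 0.0608]), np.float64(0.004)) [0.17460277 0.20885447]
collar0 (115, array([ 0.6013, -0.2623]), np.float64(0.0046))
```

Call:
{"method": "carry_out", "body": {
  "series": "0 0 -0.015 0; 0 0 -0.015 0; 0 0 -0.01 0; 0 0 -0.008 0; 0 0 0 0; 0 0 0 0"
}}

```text
time: 7.2
tool_pos: [0.6023, 0.0558, 0.1516]
tcp_rot: [1.304, 2.858, 0.0]
wrist_force: [0.2, 0.4, -1.3]
width: 0.532
grip_force: 41.3
```

Call:
{"method": "carry_out", "body": {
  "series": "0 0 -0.01 0; 0 0 -0.008 0; 0 0 -0.006 0; 0 0 -0.003 0; 0 0 -0.002 0; 0 0 0 0"
}}

```text
time: 7.95
tool_pos: [0.6021, 0.0557, 0.1221]
tcp_rot: [1.304, 2.858, -0.0]
wrist_force: [1.3, -0.7, -2.3]
width: 0.523
grip_force: 41.3
```

Call:
{"method": "carry_out", "body": {
  "series": "0 0 -0.002 0; 0 0 -0.002 0; 0 0 -0.001 0; 0 0 0 0; 0 0 0 0"
}}

```text
time: 8.57
tool_pos: [0.6022, 0.0557, 0.1173]
tcp_rot: [1.304, 2.858, 0.0]
wrist_force: [1.9, -2.2, 0.4]
width: 0.524
grip_force: 41.4
```

Call:
{"method": "carry_out", "body": {
  "series": "0 0 -0.0015 0; 0 0 0 0; 0 0 0 0"
}}

```text
time: 8.95
tool_pos: [0.6023, 0.0557, 0.1172]
tcp_rot: [1.304, 2.858, 0.0]
wrist_force: [-2.2, -2.0, 7.4]
width: 0.526
grip_force: 42.0
```

Call:
{"method": "carry_out", "body": {
  "series": "0 0 0.001 -8; 0 0 0 -8; 0 0 0 -8; 0 0 0 -8; 0 0 0 -8; 0 0 0 -8; 0 0 0 -8; 0 0 0 0",
  "grip_force": 60
}}

```text
time: 9.95
tool_pos: [0.6022, 0.0554, 0.1174]
tcp_rot: [2.492, 1.913, -0.0]
wrist_force: [-1.6, -2.8, 4.4]
width: 0.52
grip_force: 62.1
```

Run:
```python
from h import *
im,d,P=cloud("scene");s=bot.read_state();print(s["tool_pos"],s["torque"],s["wrist_force"],s["q"])
im2,d2,P2=cloud("top")
cv2.imwrite("pics/c2.png",np.hstack([cv2.resize(im[150:240,265:375],(440,360),interpolation=3),cv2.resize(im2[160:230,270:360],(360,360),interpolation=3)]))
```

```text
[0.60223574 0.05539277 0.1173785 ] [-0.54506813  0.15930959 -0.05135598] [-0.05073085 -4.67921136  4.51209003] [ 5.08355917e-02  2.41886284e-01  1.88031553e+00 -6.35505755e-04
  1.01914727e+00  3.11464956e-01]
```

View pics/c2.png

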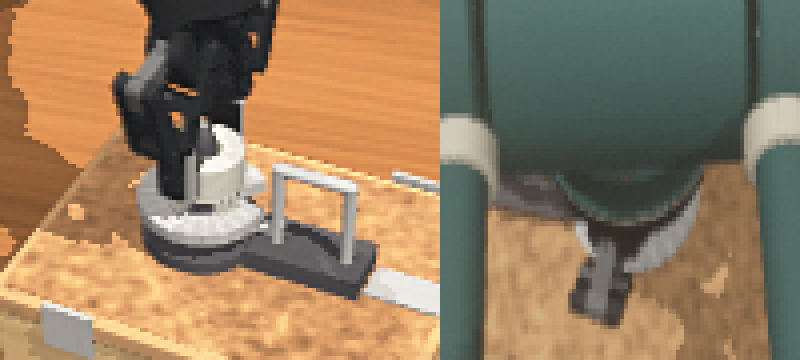

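Call:
{"method": "carry_out", "body": {
  "series": "0 0 0 -6; 0 0 0 -6; 0 0 0 0"
}}

```text
time: 10.42
tool_pos: [0.6022, 0.0553, 0.1174]
tcp_rot: [2.678, 1.642, -0.0]
wrist_force: [-1.5, -4.3, 5.4]
width: 0.525
grip_force: 62.3
```

```bash
cat > t.py <<'E'
from h import *
s=bot.read_state();print(s["tool_pos"],s["torque"],s["wrist_force"],"yaw",np.degrees(s["q"][0]-s["q"][5]))
E
python3 t.py
```

```text
[0.60218507 0.05529784 0.11738585] [-0.62610611  0.22111587 -0.05135151] [-1.54180409 -4.34032827  5.3652851 ] yaw -27.008480154353496
```

Call:
{"method": "carry_out", "body": {
  "series": "0 0 0 -3; 0 0 0 0"
}}

```text
time: 10.68
tool_pos: [0.6021, 0.0553, 0.1174]
tcp_rot: [2.72, 1.571, -0.001]
wrist_force: [-1.1, -3.8, 5.2]
width: 0.519
grip_force: 62.3
```

```bash
python3 t.py
```

```text
[0.60214559 0.05526205 0.1173686 ] [-0.6774052   0.24981373 -0.00522188] [-1.10063425 -3.82225019  5.18805372] yaw -29.984970714363467
```

Call:
{"method": "carry_out", "body": {
  "series": "0 0 0 -3; 0 0 0 0"
}}

```text
time: 10.92
tool_pos: [0.6021, 0.0553, 0.1174]
tcp_rot: [2.76, 1.5, -0.001]
wrist_force: [-1.2, -4.0, 4.2]
width: 0.52
grip_force: 62.3
```

```bash
python3 t.py
```

```text
[0.60210071 0.05528712 0.11739118] [-0.6283233   0.26773158 -0.02871115] [-1.24935221 -4.04076077  4.21621044] yaw -32.986456389009284
```

Call:
{"method": "carry_out", "body": {
  "series": "0 0 0 -3; 0 0 0 0"
}}

```text
time: 11.18
tool_pos: [0.6021, 0.0553, 0.1174]
tcp_rot: [2.798, 1.427, -0.001]
wrist_force: [-1.8, -3.9, 5.1]
width: 0.514
grip_force: 62.3
```

```bash
python3 t.py
```

```text
[0.60208823 0.05526464 0.11736661] [-0.68231482  0.23890505 -0.0418225 ] [-1.80581594 -3.94010377  5.06616897] yaw -35.98688249971615
```

Run:
```python
from h import *
im,d,P=cloud("scene")
cv2.imwrite("pics/c3.png",cv2.resize(im[170:230,280:370],(780,520),interpolation=2))
```

```text
(no output)
```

View pics/c3.png

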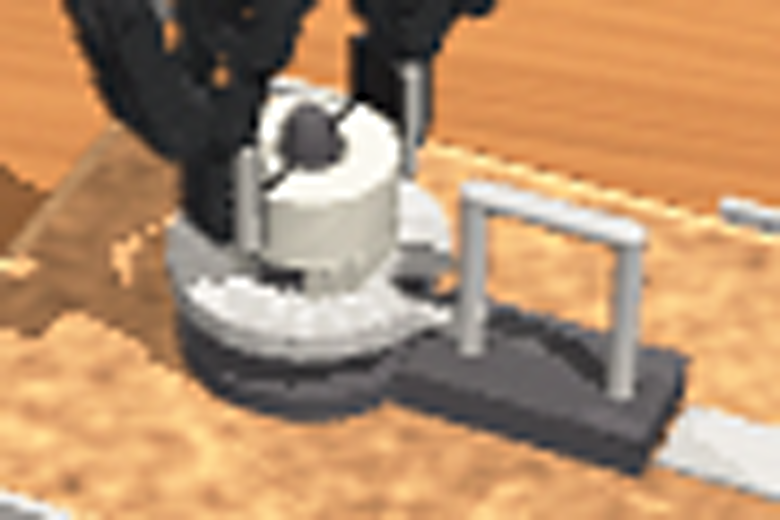

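Run:
```python
from h import *
c=eyes.get_calibration("scene");K=np.array(c["K"]);R=cv2.Rodrigues(np.array(c["rotation"],float))[0];p=np.array(c["position"])
def pr(X):
    x=R.T@(np.array(X)-p);u=K@x/x[2];return np.round([(u[0]-280+.5)*780/90,(u[1]-170+.5)*520/60])
A=np.array([.6018,.0552]);W=np.radians(81.65)
for dl in(-.314,0,.314,.628):
    print(dl,[pr([*(A+r*np.array([np.cos(W+dl),np.sin(W+dl)])),.092]) for r in(.024,.033,.038)])
print("tongue",[pr([*(A+r*np.array([np.cos(W),np.sin(W)])),.082]) for r in(.029,.042)])
def un(u,v,z):
    r=R@np.linalg.inv(K)@[u*90/780+280-.5,v*60/520+170-.5,1];return (p+r*(z-p[2])/r[2])[:2]
a,b=un(265,185,.126),un(350,105,.126);print(a,b,np.degrees(np.arctan2(*(a-b)[::-1]))%180)
```

```text
-0.314 [array([379., 284.]), array([405., 299.]), array([420., 307.])]
0 [array([394., 268.]), array([426., 277.]), array([444., 282.])]
0.314 [array([401., 250.]), array([435., 252.]), array([454., 254.])]
0.628 [array([399., 232.]), array([432., 228.]), array([451., 225.])]
tongue [array([411., 302.]), array([457., 315.])]
[0.62166934 0.04898933] [0.58376214 0.0608635 ] 162.60718382832493
```

Call:
{"method": "carry_out", "body": {
  "series": "0 0 0 -2; 0 0 0.0008 0; 0 0 0 0; 0 0 0 0"
}}

```text
time: 11.72
tool_pos: [0.602, 0.0553, 0.1174]
tcp_rot: [2.823, 1.377, -0.001]
wrist_force: [-0.4, -5.0, 0.5]
width: 0.522
grip_force: 62.0
```

```bash
python3 t.py
```

```text
[0.60197139 0.05534839 0.11741903] [-8.59277643e-01 -4.56307906e-04  1.15998559e-01] [-0.36943048 -4.97159123  0.54076208] yaw -38.03093168546783
```

Call:
{"method": "carry_out", "body": {
  "series": "0 0 0 0; 0 0 0 0; 0 0 0 0; 0 0 0 0; 0 0 0 0",
  "jaw": 0.7
}}

```text
time: 12.35
tool_pos: [0.6021, 0.0559, 0.1176]
tcp_rot: [-2.824, -1.376, -0.0]
wrist_force: [-0.7, 0.2, 0.3]
width: 0.851
grip_force: 0.0
```

Call:
{"method": "carry_out", "body": {
  "series": "0 0 0.03 0; 0 0 0.04 0; 0 0 0.05 0; -0.06 0 0.03 0; -0.06 0 0 0; -0.06 0 0 0;0 0 0 0"
}}

```text
time: 13.22
tool_pos: [0.4219, 0.0557, 0.2646]
tcp_rot: [-2.823, -1.376, 0.002]
wrist_force: [0.3, -0.2, 0.2]
width: 0.849
grip_force: 0.0
```

Run:
```python
from h import *
im,d,P=cloud("scene");im2,d2,P2=cloud("top");np.savez("scene3.npz",im=im,P=P);np.savez("top3.npz",im=im2,P=P2)
cv2.imwrite("pics/c4.png",np.hstack([cv2.resize(im[170:230,280:370],(480,320),interpolation=2),cv2.resize(im2[160:230,275:345],(320,320),interpolation=2)]))
```

```text
(no output)
```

View pics/c4.png

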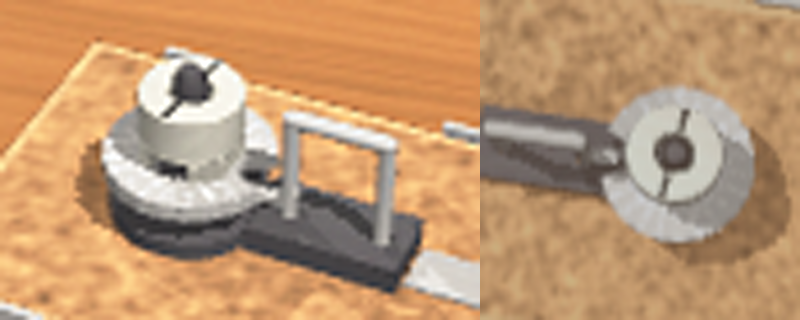

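Call:
{"method": "carry_out", "body": {
  "series": "0.05 0.0167 0 9.9; 0.05 0.0167 0 9.9; 0.05 0.0167 0 9.9; 0.04 0.0167 0 0; 0 0 -0.03 0; 0 0 -0.03 0; 0 0 -0.03 0; 0 0 -0.01 0; 0 0 0 0;0 0 0 0",
  "jaw": 0.1
}}

```text
time: 14.58
tool_pos: [0.6177, 0.1227, 0.1671]
tcp_rot: [2.376, 2.053, 0.003]
wrist_force: [0.2, 0.1, -0.6]
width: 0.55
grip_force: 0.0
```

```bash
python3 t.py
python3 - <<'E'
from h import *
P=np.load("top3.npz")["P"].reshape(-1,3)
q=P[(P[:,2]>.12)&(P[:,2]<.135)&(P[:,1]>.1)&(P[:,1]<.146)&(abs(P[:,0]-.61)<.02)];print(len(q),q.mean(0))
P=np.load("scene3.npz")["P"].reshape(-1,3)
q=P[(P[:,2]>.12)&(P[:,2]<.135)&(P[:,1]>.1)&(P[:,1]<.146)&(abs(P[:,0]-.61)<.02)];print(len(q),q.mean(0))
E
```

```text
[0.61767991 0.1227282  0.16706051] [ 0.00620615 -0.04056291 -0.02425161] [ 0.22360988  0.11500198 -0.56661291] yaw -8.364052069329484
77 [0.6116241  0.12158784 0.1266002 ]
79 [0.61382835 0.12287145 0.12581217]
```

Call:
{"method": "carry_out", "body": {
  "series": "-0.005 -0.0005 0 0; 0 0 0 0; 0 0 0 0"
}}

```text
time: 14.95
tool_pos: [0.6113, 0.1221, 0.1662]
tcp_rot: [2.377, 2.053, 0.001]
wrist_force: [0.3, 0.3, -0.1]
width: 0.555
grip_force: 0.0
```

Call:
{"method": "carry_out", "body": {
  "series": "0.001 0 -0.02 0; 0 0 -0.018 0; 0 0 -0.01 0; 0 0 0 0; 0 0 0 0"
}}

```text
time: 15.58
tool_pos: [0.6125, 0.1221, 0.1177]
tcp_rot: [2.377, 2.053, 0.0]
wrist_force: [0.5, 0.2, -0.0]
width: 0.551
grip_force: 0.0
```

Call:
{"method": "carry_out", "body": {
  "series": "0 0 0 0; 0 0 0 0; 0 0 0 0; 0 0 0 0; 0 0 0 0; 0 0 0 0; 0 0 0 0",
  "jaw": -1,
  "grip_force": 40
}}

```text
time: 16.45
tool_pos: [0.6127, 0.1221, 0.1182]
tcp_rot: [2.377, 2.053, 0.002]
wrist_force: [-0.5, 0.0, 5.7]
width: 0.077
grip_force: 39.3
```

Call:
{"method": "carry_out", "body": {
  "series": "0 0 0.002 0; 0 0 0.002 0; 0 0 0.002 0; 0 0 0 0"
}}

```text
time: 16.95
tool_pos: [0.6121, 0.122, 0.1234]
tcp_rot: [-2.377, -2.053, 0.0]
wrist_force: [0.2, -0.4, -0.8]
width: 0.077
grip_force: 38.9
```

Call:
{"method": "carry_out", "body": {
  "series": "0 0 0.003 0; 0 0 0.003 0; 0 0 0.003 0; 0 0 0.003 0; 0 0 0 0"
}}

```text
time: 17.58
tool_pos: [0.6125, 0.1221, 0.136]
tcp_rot: [2.377, 2.053, 0.001]
wrist_force: [0.8, -1.0, -1.7]
width: 0.076
grip_force: 38.9
```

Call:
{"method": "carry_out", "body": {
  "series": "0 0 0.005 0; 0 0 0.005 0; 0 0 0.01 0; 0 0 0.015 0; 0 0 0.015 0; 0 0 0.015 0; 0 0 0.01 0; 0 0 0 0; 0 0 0 0; 0 0 0 0; 0 0 0 0"
}}

```text
time: 18.95
tool_pos: [0.6118, 0.1219, 0.2098]
tcp_rot: [-2.377, -2.053, 0.002]
wrist_force: [-0.6, 0.3, -1.6]
width: 0.075
grip_force: 38.9
```

```bash
python3 - <<'E'
from h import *
im,d,P=cloud("scene");cv2.imwrite("pics/c5.png",cv2.resize(im[90:240,250:400],(600,600),interpolation=2))
E
python3 t.py
```

```text
[0.61194644 0.1219927  0.20993741] [ 2.42753568e-02 -6.81644458e-02  1.99634685e-05] [-0.12774475  0.35632475 -1.8213535 ] yaw -8.363011012168768
```

View pics/c5.png

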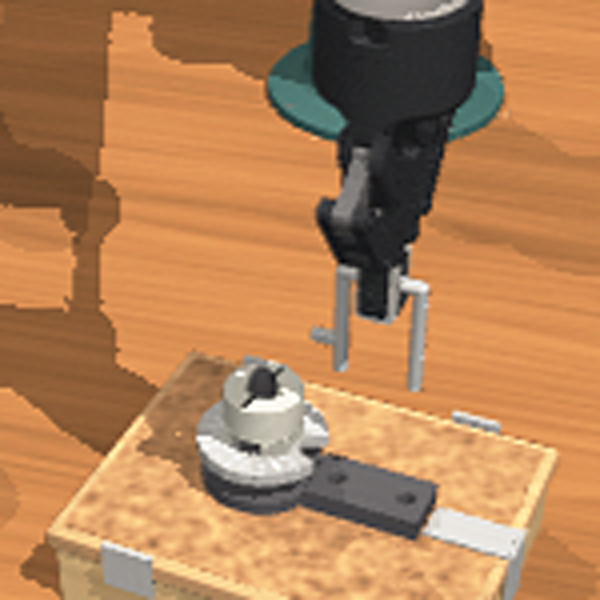

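The picture shows the shackle out of its holes (342,370 and 415,388) and held upright about 90 mm up. The collar is home on the dial (262,400), with the notch facing the block.

```bash
python3 -c "
from workcell import bot
print(bot.finish_job())"
```

```text
the job is handed in; nothing more can be done
None
```

The job is handed in at about 19 s of the 58 s allowed: the middle-sized collar is home on the dial, the notch is over the tongue, and the shackle is held upright about 90 mm above where it sat. No verdict came back from the hand-in.

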